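# Set the flour mill eight clicks from stone touch

### The arm

A 6-joint arm with a two-finger parallel gripper is mounted at the origin on the work surface. World frame = base frame: x ahead of the robot, y to its left, z up, the work surface at z = 0. Lengths are in m, angles in rad, forces in N, time in s.
With the tool pointing down it reaches from about 0.425 to 0.95 m from the base axis. Payload 3.5 kg.
Tool frame: the origin (TCP) lies at the very end of the fingers, on their centre line; the grasp point (between the pads) lies 19 mm behind it (ctrl.grip_point_offset is the distance from the TCP to the grasp point, in m); z points along the fingers, y is the line along which they close (so a half turn about z gives the same grasp; the last joint's range is limited). The gripper opens to 85 mm and grips with 20 to 120 N. Pads are 22 mm wide; open, the fingers measure 114 mm over their backs; the gripper's body (76 mm by 85 mm) begins 54 mm behind the grasp point. The pads swing forward as they close: fully open they stand 13 mm farther back than shut.
Start: joints at [1.095, 0.286, 1.577, -0, 1.279, -0.15], TCP at [0.216, 0.639, 0.231] pointing down, gripper open.
Joint ranges: [-2.77, 2.77], [-0.9, 2.22], [0.21, 2.48], [-1.53, 4.67], [0.24, 2.81], [-2.84, 2.84]. Speed limits (rad/s): [2.79, 2.79, 3.14, 3.14, 3.14, 3.14].

### API

Orientations are given as a unit quaternion [x, y, z, w].
In Python, from plant import telemetry, vision, ctrl gives the robot as it stands.
- The arm moves only by the tool arm_command, never from a script. Its argument "series" is one flat list of numbers, 7 for each row, row after row: the shift along the tool's x, y, z in cm, then the turn, a rotation vector about the tool's x, y, z in degrees, then the closure, from 0 (fully open) to 1 (shut). A call has 1 to 10 rows; each row is the pose to reach, as a shift and turn from the pose commanded when the call began, along the tool's axes at that moment; what a row does not reach only later rows make up. A row lasts 1/12 s, in which the tool goes at most 41.7 mm and 7.16 degrees, less where a joint would pass 70% of its speed; a pose out of reach is approached as far as the arm can. A call with a gripper value outside its range is refused whole. The fingers move at their own pace and stop on an object; "force" is the grip in N (left out, the last holds). Time passes only in rows, so rows that repeat a pose let the fingers close. It gives the time, the measured TCP pose, the force, the opening and the grip force at its end, in the units of the state.
- telemetry.get_state(): the state, without advancing time (a new reading comes with each control period).
- vision.read_camera(name): name is "side" or "top" or "wrist"; returns a dict with "color" (420x560x3 uint8, blue, green, red), "K" (3x3 intrinsics, pixels), "D" ([k1, k2, p1, p2, k3] as OpenCV has them; the pictures are not rectified), "rvec" (rotation vector, rad) and "tvec" (3), from world to camera coordinates, as OpenCV has them; the wrist camera has in their place "T_tool_cam" (4x4, takes a point from camera to tool coordinates, whose origin is the TCP and whose axes are the flange's). Camera axes: x right, y down, z forward; pixel columns grow to the right and rows downward; lengths in m; the calibration is good to about 2 mm. A picture is of the moment at which its call begins: read the wrist's pose just before it. There is no depth.
- ctrl.sign_off(): hands the job in; it is judged then, once.
The state is a dict: "time": time; "qpos": joint angles; "dq": joint speeds; "joint_efforts": joint torques, N m; "eef_pos": TCP position; "tcp_rot": TCP orientation; "contact_force": force on the tool from outside, world axes, zero at the start; "wrist_torque": the same for the moment, N m; "opening": opening from 0.0 (shut) to 1.0 (fully open); "finger_force": force on a finger pad.
Only numpy, scipy, OpenCV 4.12 (cv2) and the standard library are available. Lean on these libraries where they do the work, as an engineer would, in place of code of your own. Each camera call takes 0.05 s, during which the arm holds its last target. There are 200 camera calls.

### The job

Set the coarseness of the table flour mill with the dial on its deck: turn the dial clockwise to fine until you feel the stones just touch, without screwing them hard together, then turn it back towards coarse by exactly eight clicks and let go. Leave the bowl, the loaf tin, the scale and the flask where they stand.

Things in the scene. Friction and masses are not known exactly. Their poses are not given: they have to be found in the camera images.
- mill: Electric table flour mill, fixed: beech box 180 mm deep (x), 280 mm wide (y), deck (top) 190 mm above the table. Origin: centre of its underside; its front faces its -x. A steel spout juts 51 mm from the front at y = +65 mm, 105 to 145 mm above the table. Dial on the deck at y = +65 mm, hopper at y = -72 mm.
- hopper_rim (a point): Centre of the mouth of the mill's round wooden hopper, 114 mm across, standing 55 mm above the deck, 137 mm from the dial's axis.
- dial_grip (a point): Coarseness dial: black disc 72 mm across, top 14 mm above the deck, with an upright bar grip 66 long, 16 thick, 32 mm high (bar top 46 mm above the deck), rounded nose and white line at its pointer end. Point on the dial's axis, 35 mm above the deck, 11 mm below the bar's top. x along the bar to the pointer, y across it, z up; turns with the dial.
- dial_foot (a point): Dial's axis at deck level; does not turn. From above, clockwise is finer, anticlockwise coarser (dots on the deck grow to coarse). 24 clicks a turn, 15 degrees each; let go, the dial settles in the nearest click. A click takes 0.11 N m to leave, then draws the dial into the next. The dial starts 3 to 6 clicks coarse of stone touch and can go to 16.
- stone_gap (a joint): Upper millstone's height, hidden inside: 0 at touch, +0.0001 m a click; reading noise is many clicks, so feel for touch. Touch lies in a click (click zero), unmarked, up to 30 degrees either way from run to run. Past it the torque climbs, springy: 0.17 N m at once, 0.3 half a click past, 0.45 a click past, 0.9 at 1.5 clicks, too hard; let go, the dial springs back to zero.
- bowl: Loose steel bowl, 112 mm across, 55 mm high, on the table under the spout. Origin: centre of its underside.
- tin: Loose dark loaf tin, 225 x 139 mm over its rim, 85 mm high. Origin: centre of its underside.
- scale: Loose white kitchen scale, 150 x 200 mm, 29 mm high. Origin: centre of its underside.
- flask: Loose metal vacuum flask, 72 mm across, 220 mm high, upright. Origin: centre of its underside.
Not all that is in view belongs to the job. Of the things that look like the flask, the smallest one is meant.

How it is judged:
On the way, in this order (a step that is already met when the one before it is completed fails the run):
1. the stones have been brought to touch (value of joint stone_gap below 2e-05 m), for 0.1 s.
2. the dial has been turned back to the eighth click (value of joint stone_gap between 0.00076 and 0.00084 m), for 0.2 s.
At the end, for the whole second after the job is handed in: The dial rests in the eighth click from stone touch (stone gap 0.8 mm, within 0.04 mm, that is within 0.4 of a click), and bowl, tin, scale and flask stand within 30 mm of where they were, the flask upright (all of step 2 and distance of each of bowl, tin, scale, flask from where it was at the start of the episode below 0.03 m and angle between flask's own z axis and vertical below 0.2 rad).
It fails at once if the stones are screwed hard together (one and a half clicks past touch, about 0.9 N m) (value of joint stone_gap below -0.00015 m).
It fails at once if the bowl, tin, scale or flask is pushed away by more than 30 mm or the flask is tipped over (distance of any of bowl, tin, scale, flask from where it was at the start of the episode above 0.03 m or angle between flask's own z axis and vertical above 0.5 rad).
It also fails if it takes over 72 s, if anything falls off the work surface, if the arm or the gripper's body presses on something with over 40 N, if the wrist force passes 120 N, or if a joint passes its speed limit or range.

## Working session

There is one attempt and no reset: what is moved stays moved. The work goes in short steps, Python scripts to look and compute and a tool call to move; the robot and the scene stay as the last step left them, time stands still between calls to the robot, and variables do not carry over. Pictures are saved under pics/ and viewed, at most 10 in all, crops included, and the job is handed in when it is done.

Besides the shell and the picture viewer there is one more tool, called after "Call:" as a command line: name --argument value ..., lists and objects as JSON in quotes. arm_command: Moves the arm, as the interface text tells. Its arguments: {"type":"object","properties":{"series":{"type":"array","items":{"type":"number"}},"force":{"type":"number"}},"required":["series"]}

```bash
mkdir -p pics; ls
cat > h.py <<'E'
import numpy as np, cv2
from plant import telemetry, vision, ctrl
from scipy.spatial.transform import Rotation as R
def ray(c,uv):
    p=cv2.undistortPoints(np.array([[uv]],float),c["K"],c["D"])[0,0]
    d=np.array([p[0],p[1],1.])
    if "rvec" in c:
        Rm=cv2.Rodrigues(np.array(c["rvec"],float))[0]; t=np.array(c["tvec"],float).ravel()
        return -Rm.T@t, Rm.T@d
    T=np.array(c["T_tool_cam"]); s=c["s"]; Q=R.from_quat(s["tcp_rot"]).as_matrix()
    return np.array(s["eef_pos"])+Q@T[:3,3], Q@T[:3,:3]@d
def atz(c,uv,z):
    o,d=ray(c,uv); return o+d*(z-o[2])/d[2]
def cam(n):
    s=telemetry.get_state(); c=vision.read_camera(n); c["s"]=s; return c
E
python3 - <<'E'
from h import *
import pickle
cs={n:cam(n) for n in("top","side","wrist")}
pickle.dump(cs,open("c0.pkl","wb"))
for n in cs: cv2.imwrite(f"pics/{n}0.png",cs[n]["color"])
s=telemetry.get_state(); print(s)
for n in("top","side"): print(n,ray(cs[n],(280,210)))
print(cs["wrist"]["T_tool_cam"])
E
```

```text
pics
{'time': 0.15, 'qpos': array([ 1.09500302e+00,  2.86997624e-01,  1.57787557e+00,  3.59827591e-07,
        1.27865601e+00, -1.50014374e-01]), 'dq': array([-0.00068994, -0.00180228, -0.00466696, -0.00177395, -0.00088301,
        0.00091973]), 'joint_efforts': array([ 9.28414520e-04, -4.06602037e+01, -2.93142378e+01, -1.34401198e-04,
        3.97034775e-03,  1.85784205e-05]), 'eef_pos': array([0.21576285, 0.63901767, 0.23022245]), 'tcp_rot': array([ 1.62170075e-01,  9.86762347e-01, -9.21203697e-04, -2.98220181e-04]), 'contact_force': array([0.16522429, 0.21389656, 0.19806066]), 'wrist_torque': array([ 0.02338582, -0.00986017, -0.01571564]), 'finger_force': 0.0, 'opening': 1.0034336461274622}
top (array([ 0.38648478, -0.05433837,  1.15226988]), array([ 0.15565927, -0.00103902, -0.98802813]))
side (array([0.27936531, 0.39867927, 1.64402005]), array([ 0.14192516, -0.28028585, -0.94940179]))
[[ 5.51757210e-05 -9.47787620e-01 -3.18902217e-01  8.16050134e-02]
 [ 9.99999992e-01  8.76150173e-05 -8.73769660e-05 -6.59588991e-04]
 [ 1.10755430e-04 -3.18902210e-01  9.47787618e-01 -1.42580905e-01]
 [ 0.00000000e+00  0.00000000e+00  0.00000000e+00  1.00000000e+00]]
```

View pics/top0.png

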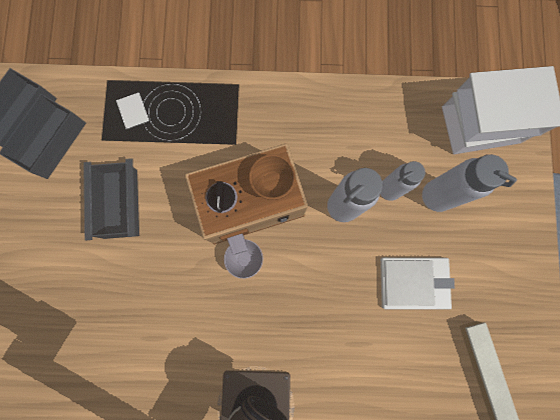

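View pics/side0.png

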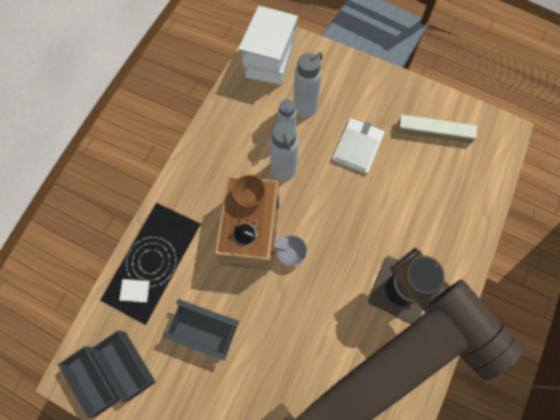

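The top view shows the mill with its deck at about (187,175)–(306,206). The dial is at (220,196), the hopper at (272,176) and the bowl at (242,258). Dial look-alikes are the hob rings (171,112) and the hopper (272,176); the black disc with a bar at (220,196) is the dial. The flasks are at (360,188), (405,180, the smallest) and (487,175), all clear of the dial.

Run:
```python
from h import *
import pickle
cs=pickle.load(open("c0.pkl","rb"))
a=cv2.resize(cs["top"]["color"][160:230,180:280],None,fx=8,fy=8,interpolation=cv2.INTER_CUBIC)
cv2.imwrite("pics/topcrop.png",a)
t=cs["top"]
for n,uv,z in [("dial",(220,196),.204),("hop",(272,176),.245),("A",(187,175),.19),("B",(288,147),.19),("C",(306,206),.19),("D",(205,240),.19)]:
    print(n,atz(t,uv,z).round(4))
```

```text
dial [0.5669 0.0968 0.204 ]
hop [ 0.6125 -0.0334  0.245 ]
A [0.6219 0.1866 0.19  ]
B [ 0.7049 -0.0713  0.19  ]
C [ 0.5505 -0.1214  0.19  ]
D [0.456 0.131 0.19 ]
```

View pics/topcrop.png

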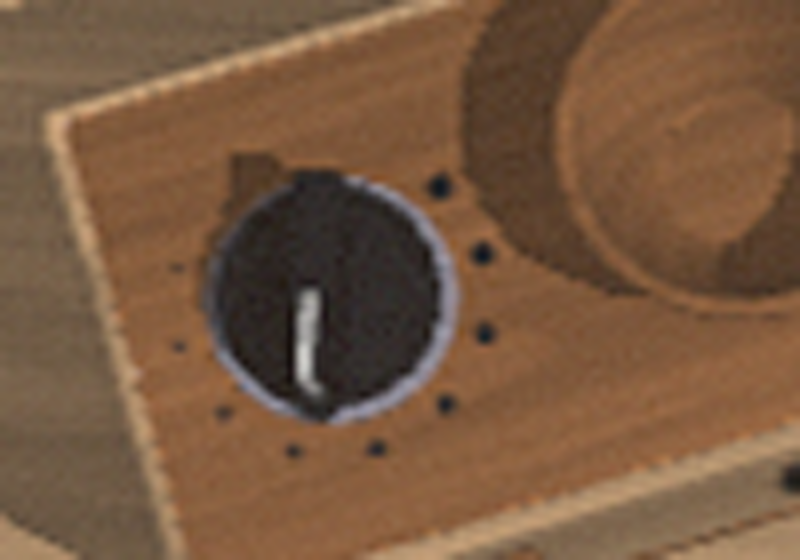

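The crop shows the disc centred at (332,297), so pixel (221.5,197.1). The white pointer line runs down to (318,412), towards the robot. The dots grow anticlockwise, which confirms that direction is coarser.

```bash
cat >> h.py <<'E'
def plan(p,yaw,s=None):
    s=s or telemetry.get_state(); Q=R.from_quat(s["tcp_rot"])
    y=np.radians(yaw); x=np.array([np.cos(y),np.sin(y),0]); z=np.array([0,0,-1.])
    T=R.from_matrix(np.c_[x,np.cross(z,x),z])
    return (Q.inv().apply(np.array(p)-s["eef_pos"])*100).round(2),(Q.inv()*T).as_rotvec(degrees=True).round(2)
E
python3 - <<'E'
from h import *
import pickle
t=pickle.load(open("c0.pkl","rb"))["top"]
f=lambda u,v:(179.56+u/8,159.56+v/8)
c=atz(t,f(332,297),.200);a=atz(t,f(310,292),.236);b=atz(t,f(303,378),.236)
h=atz(t,(272,176),.245)
print(c,a,b,h,np.linalg.norm((c-h)[:2]),np.degrees(np.arctan2(*(b-a)[1::-1])),np.degrees(np.arctan2(*(b-c)[1::-1])))
print(plan([c[0],c[1],.36],180))
E
```

```text
[0.56601734 0.09467094 0.2       ] [0.56056843 0.0957944  0.236     ] [0.53402062 0.09654723 0.236     ] [ 0.61245827 -0.03337371  0.245     ] 0.13620643239836258 178.37565932265716 176.6440073794775
(array([-50.6 , -40.39, -12.92]), array([ -0.11,  -0.03, -18.67]))
```

Call:
arm_command --series '[0,0,-4,0,0,0,0,0,0,-8,0,0,0,0,0,0,-13,0,0,0,0,-3,-2.4,-13,0,0,-2,0,-6,-4.8,-13,0,0,-5,0,-9,-7.2,-13,0,0,-8,0,-12,-9.6,-13,0,0,-11,0,-15,-12,-13,0,0,-14,0,-18,-14.4,-13,0,0,-17,0,-21,-16.8,-13,0,0,-18.7,0]'

```text
time: 0.98
eef_pos: [0.3616, 0.4114, 0.361]
tcp_rot: [-0.002, 1.0, -0.0, -0.0]
contact_force: [0.4, -0.3, 0.7]
opening: 1.003
finger_force: 0.0
```

Call:
arm_command --series '[-3,-2.1,0,0,0,0,0,-6,-4.2,0,0,0,0,0,-9,-6.3,0,0,0,0,0,-12,-8.4,0,0,0,0,0,-15,-10.5,0,0,0,0,0,-18,-12.6,0,0,0,0,0,-20,-14,0,0,0,0,0,-22,-15.4,0,0,0,0,0,-23,-16.1,0,0,0,0,0,-23,-16.1,0,0,0,0,0]'

```text
time: 1.82
eef_pos: [0.5927, 0.2505, 0.3602]
tcp_rot: [0.001, 1.0, -0.0, -0.001]
contact_force: [-0.6, 0.5, -0.7]
opening: 1.001
finger_force: 0.0
```

Run:
```python
from h import *
s=telemetry.get_state(); print(s["time"],s["eef_pos"],s["qpos"].round(3),plan([.566,.0947,.34],177.5))
```

```text
1.8167 [0.59269162 0.2505172  0.36018469] [ 0.243  0.152  1.503 -0.     1.488 -1.326] (array([  2.63, -15.59,   2.03]), array([-0.05, -0.08,  2.36]))
```

Call:
arm_command --series '[0.6,-3.9,0,0,0,1,0,1.3,-7.8,1,0,0,2.4,0,2,-11.7,2,0,0,2.4,0,2.63,-15,2,0,0,2.4,0,2.63,-15.6,2,0,0,2.4,0,2.63,-15.6,2,0,0,2.4,0]'

```text
time: 2.32
eef_pos: [0.5642, 0.0956, 0.3416]
tcp_rot: [0.022, 1.0, 0.0, 0.0]
contact_force: [0.2, 0.2, 0.0]
opening: 1.003
finger_force: 0.0
```

Run:
```python
from h import *
import pickle
c=cam("wrist"); pickle.dump(c,open("w1.pkl","wb")); print(c["s"]["eef_pos"])
cv2.imwrite("pics/w1.png",c["color"])
```

```text
[0.56415277 0.09564024 0.34156867]
```

View pics/w1.png

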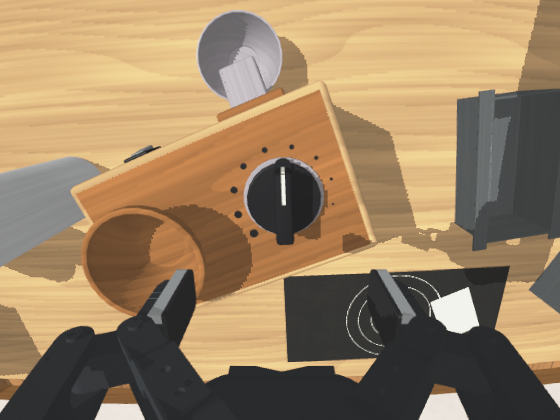

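The wrist view shows the dial disc centred near (284,197). The bar runs almost vertically, with its white line from (283,167) to (284,205) and its back end at (286,243).

Run:
```python
from h import *
import pickle
c=pickle.load(open("w1.pkl","rb"))
a=cv2.resize(c["color"][145:260,225:345],None,fx=5,fy=5,interpolation=cv2.INTER_CUBIC)
cv2.imwrite("pics/w1c.png",a)
print(atz(c,(284,197),.202),atz(c,(283,167),.236),atz(c,(284,205),.236),atz(c,(286,240),.236))
```

```text
[0.56340003 0.09758502 0.202     ] [0.5280272  0.09788846 0.236     ] [0.56072984 0.09738882 0.236     ] [0.59337456 0.09785227 0.236     ]
```

View pics/w1c.png

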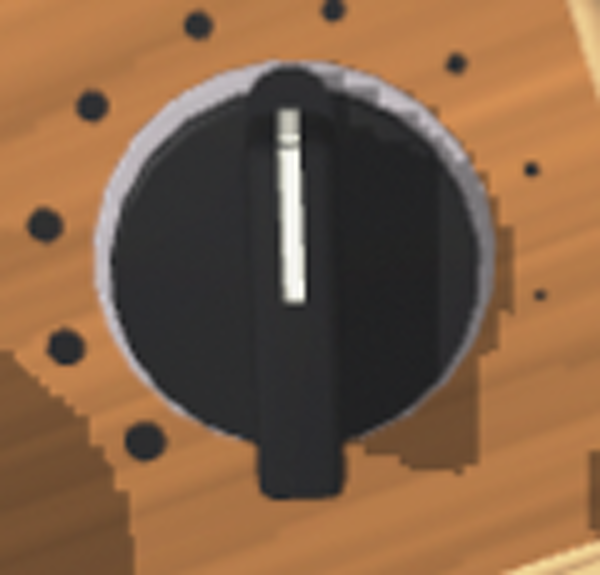

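Run:
```python
from h import *
print(plan([.564,.0968,.211],179.3))
```

```text
(array([ 0.06, -0.02, 13.08]), array([ 0.06,  0.03, -1.69]))
```

Call:
arm_command --series '[0,0,3,0,0,-1.7,0.3,0,0,6,0,0,-1.7,0.3,0,0,9,0,0,-1.7,0.3,0,0,11,0,0,-1.7,0.3,0,0,12,0,0,-1.7,0.3,0.06,0,12.6,0,0,-1.7,0.3,0.06,0,13.1,0,0,-1.7,0.3,0.06,0,13.1,0,0,-1.7,0.3,0.06,0,13.1,0,0,-1.7,0.3]' --force 40

```text
time: 3.12
eef_pos: [0.5653, 0.0967, 0.2118]
tcp_rot: [0.006, 1.0, 0.0, 0.001]
contact_force: [-0.8, 0.8, 0.2]
opening: 0.699
finger_force: 0.0
```

```bash
cat >> h.py <<'E'
def show():
    s=telemetry.get_state(); x=R.from_quat(s["tcp_rot"]).as_matrix()[:,0]
    print("t",round(s["time"],2),"p",s["eef_pos"].round(4),"yaw",round(np.degrees(np.arctan2(x[1],x[0]))%360,2),"q6",s["qpos"][5].round(3),"F",s["contact_force"].round(2),"T",s["wrist_torque"].round(3),"open",round(s["opening"],3),"ff",round(s["finger_force"],1))
E
python3 - <<'E'
from h import *
import pickle
show()
c=cam("wrist"); pickle.dump(c,open("w2.pkl","wb")); cv2.imwrite("pics/w2.png",c["color"]); show()
E
```

```text
t 3.12 p [0.5653 0.0967 0.2118] yaw 179.36 q6 -1.567 F [-0.8   0.76  0.24] T [-0.037  0.015 -0.002] open 0.699 ff 0.0
t 3.17 p [0.5654 0.0965 0.2121] yaw 179.35 q6 -1.567 F [ 0.38 -0.47  0.51] T [-0.038  0.015  0.008] open 0.705 ff 0.0
```

View pics/w2.png

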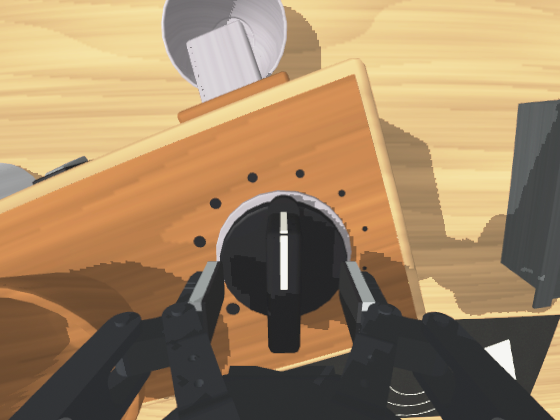

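The wrist view shows the bar vertical at column 284, midway between the fingers (columns 206 and 360), so it is aligned. Closing now.

Call:
arm_command --series '[0,0,0,0,0,0,0.6,0,0,0,0,0,0,0.7,0,0,0,0,0,0,0.8,0,0,0,0,0,0,0.9,0,0,0,0,0,0,1,0,0,0,0,0,0,1,0,0,0,0,0,0,1,0,0,0,0,0,0,1]' --force 50

```text
time: 3.83
eef_pos: [0.5648, 0.0976, 0.2113]
tcp_rot: [0.006, 1.0, 0.001, 0.001]
contact_force: [-0.3, 5.3, 2.1]
opening: 0.178
finger_force: 52.5
```

```bash
python3 -c "
from h import *
show()"
```

```text
t 3.83 p [0.5648 0.0976 0.2113] yaw 179.34 q6 -1.567 F [-0.3   5.28  2.06] T [0.647 0.085 0.031] open 0.178 ff 52.5
```

Call:
arm_command --series '[0,0.1,0,0,0,0,1,0,0.1,0,0,0,5,1,0,0.1,0,0,0,10,1,0,0.1,0,0,0,15,1,0,0.1,0,0,0,20,1,0,0.1,0,0,0,25,1,0,0.1,0,0,0,30,1,0,0.1,0,0,0,30,1,0,0.1,0,0,0,30,1]'

```text
time: 4.58
eef_pos: [0.5649, 0.0981, 0.2112]
tcp_rot: [0.263, 0.965, 0.001, 0.001]
contact_force: [0.2, 5.7, 4.4]
opening: 0.178
finger_force: 52.7
```

```bash
python3 -c "
from h import *
show()"
```

```text
t 4.58 p [0.5649 0.0981 0.2112] yaw 149.46 q6 -1.044 F [0.23 5.67 4.45] T [0.685 0.076 0.046] open 0.178 ff 52.7
```

Call:
arm_command --series '[0,0,0,0,0,2.5,1,0,0,0,0,0,5,1,0,0,0,0,0,5,1,0,0,0,0,0,5,1]'

```text
time: 4.92
eef_pos: [0.5649, 0.0982, 0.2112]
tcp_rot: [0.305, 0.952, 0.001, 0.0]
contact_force: [1.1, 6.1, 3.4]
opening: 0.175
finger_force: 52.7
```

```bash
python3 -c "
from h import *
show()"
```

```text
t 4.92 p [0.5649 0.0982 0.2112] yaw 144.45 q6 -0.957 F [1.1  6.05 3.36] T [ 0.758  0.1   -0.055] open 0.175 ff 52.7
```

Call:
arm_command --series '[0,0,0,0,0,2.5,1,0,0,0,0,0,5,1,0,0,0,0,0,5,1,0,0,0,0,0,5,1]'

```text
time: 5.25
eef_pos: [0.565, 0.0983, 0.2112]
tcp_rot: [0.347, 0.938, 0.001, 0.0]
contact_force: [-0.4, 6.0, 3.1]
opening: 0.178
finger_force: 52.7
```

```bash
python3 -c "
from h import *
show()"
```

```text
t 5.25 p [0.565  0.0983 0.2112] yaw 139.44 q6 -0.869 F [-0.39  6.01  3.12] T [ 0.812  0.048 -0.143] open 0.178 ff 52.7
```

Call:
arm_command --series '[0,0,0,0,0,2.5,1,0,0,0,0,0,5,1,0,0,0,0,0,5,1,0,0,0,0,0,5,1]'

```text
time: 5.58
eef_pos: [0.5651, 0.0983, 0.2112]
tcp_rot: [0.387, 0.922, 0.001, 0.0]
contact_force: [0.5, 4.5, 3.8]
opening: 0.177
finger_force: 52.7
```

```bash
python3 -c "
from h import *
show()"
```

```text
t 5.58 p [0.5651 0.0983 0.2112] yaw 134.47 q6 -0.783 F [0.53 4.52 3.79] T [ 0.809 -0.035  0.025] open 0.177 ff 52.7
```

Call:
arm_command --series '[0,0,0,0,0,2,1,0,0,0,0,0,2,1,0,0,0,0,0,2,1]'

```text
time: 5.83
eef_pos: [0.5651, 0.0983, 0.2112]
tcp_rot: [0.403, 0.915, 0.002, 0.0]
contact_force: [0.8, 5.7, 3.5]
opening: 0.17
finger_force: 52.7
```

```bash
python3 -c "
from h import *
show()"
```

```text
t 5.83 p [0.5651 0.0983 0.2112] yaw 132.46 q6 -0.748 F [0.79 5.71 3.48] T [ 0.853 -0.009  0.042] open 0.17 ff 52.7
```

Call:
arm_command --series '[0,0,0,0,0,2,1,0,0,0,0,0,2,1,0,0,0,0,0,2,1]'

```text
time: 6.08
eef_pos: [0.5651, 0.0984, 0.2112]
tcp_rot: [0.419, 0.908, 0.002, 0.0]
contact_force: [1.5, 5.7, 3.6]
opening: 0.173
finger_force: 52.7
```

```bash
python3 -c "
from h import *
show()"
```

```text
t 6.08 p [0.5651 0.0984 0.2112] yaw 130.46 q6 -0.713 F [1.47 5.74 3.6 ] T [ 0.81  -0.018  0.019] open 0.173 ff 52.7
```

Call:
arm_command --series '[0,0,0,0,0,2,1,0,0,0,0,0,2,1,0,0,0,0,0,2,1]'

```text
time: 6.33
eef_pos: [0.5651, 0.0984, 0.2112]
tcp_rot: [0.435, 0.901, 0.002, 0.0]
contact_force: [1.0, 6.3, 4.0]
opening: 0.176
finger_force: 52.7
```

```bash
python3 -c "
from h import *
show()"
```

```text
t 6.33 p [0.5651 0.0984 0.2112] yaw 128.46 q6 -0.678 F [0.98 6.33 3.99] T [ 0.872 -0.014 -0.03 ] open 0.176 ff 52.7
```

Call:
arm_command --series '[0,0,0,0,0,2,1,0,0,0,0,0,2,1,0,0,0,0,0,2,1]'

```text
time: 6.58
eef_pos: [0.5652, 0.0984, 0.2113]
tcp_rot: [0.451, 0.893, 0.002, 0.0]
contact_force: [1.5, 7.1, 2.9]
opening: 0.18
finger_force: 52.6
```

```bash
python3 -c "
from h import *
show()"
```

```text
t 6.58 p [0.5652 0.0984 0.2113] yaw 126.45 q6 -0.643 F [1.51 7.1  2.87] T [ 0.832 -0.066 -0.069] open 0.18 ff 52.6
```

Call:
arm_command --series '[0,0,0,0,0,2,1,0,0,0,0,0,2,1,0,0,0,0,0,2,1]'

```text
time: 6.83
eef_pos: [0.5652, 0.0984, 0.2112]
tcp_rot: [0.466, 0.885, 0.002, 0.0]
contact_force: [0.5, 6.6, 4.3]
opening: 0.177
finger_force: 52.6
```

```bash
python3 -c "
from h import *
show()"
```

```text
t 6.83 p [0.5652 0.0984 0.2112] yaw 124.41 q6 -0.607 F [0.51 6.63 4.29] T [ 0.818 -0.084 -0.115] open 0.177 ff 52.6
```

Call:
arm_command --series '[0,0,0,0,0,2,1,0,0,0,0,0,2,1,0,0,0,0,0,2,1]'

```text
time: 7.08
eef_pos: [0.5652, 0.0985, 0.2112]
tcp_rot: [0.482, 0.876, 0.002, 0.0]
contact_force: [0.9, 5.4, 3.3]
opening: 0.179
finger_force: 52.6
```

```bash
python3 -c "
from h import *
show()"
```

```text
t 7.08 p [0.5652 0.0985 0.2112] yaw 122.41 q6 -0.572 F [0.87 5.4  3.27] T [ 0.951 -0.063 -0.207] open 0.179 ff 52.6
```

Call:
arm_command --series '[0,0,0,0,0,2,1,0,0,0,0,0,2,1,0,0,0,0,0,2,1]'

```text
time: 7.33
eef_pos: [0.5652, 0.0985, 0.2112]
tcp_rot: [0.497, 0.868, 0.002, 0.0]
contact_force: [0.9, 7.0, 3.9]
opening: 0.176
finger_force: 52.6
```

```bash
python3 -c "
from h import *
show()"
```

```text
t 7.33 p [0.5652 0.0985 0.2112] yaw 120.39 q6 -0.537 F [0.89 7.   3.91] T [ 0.857 -0.089 -0.191] open 0.176 ff 52.6
```

Call:
arm_command --series '[0,0,0,0,0,2,1,0,0,0,0,0,2,1,0,0,0,0,0,2,1]'

```text
time: 7.58
eef_pos: [0.5653, 0.0985, 0.2112]
tcp_rot: [0.512, 0.859, 0.002, 0.0]
contact_force: [1.8, 6.8, 3.8]
opening: 0.179
finger_force: 52.7
```

```bash
python3 -c "
from h import *
show()"
```

```text
t 7.58 p [0.5653 0.0985 0.2112] yaw 118.47 q6 -0.503 F [1.79 6.77 3.81] T [ 0.893 -0.102  0.015] open 0.179 ff 52.7
```

Call:
arm_command --series '[0,0,0,0,0,2,1,0,0,0,0,0,2,1,0,0,0,0,0,2,1]'

```text
time: 7.83
eef_pos: [0.5653, 0.0985, 0.2113]
tcp_rot: [0.526, 0.85, 0.002, 0.0]
contact_force: [1.9, 6.0, 2.1]
opening: 0.177
finger_force: 52.6
```

```bash
python3 -c "
from h import *
show()"
```

```text
t 7.83 p [0.5653 0.0985 0.2113] yaw 116.47 q6 -0.468 F [1.86 6.01 2.09] T [ 0.864 -0.114  0.037] open 0.177 ff 52.6
```

Call:
arm_command --series '[0,0,0,0,0,2,1,0,0,0,0,0,2,1,0,0,0,0,0,2,1]'

```text
time: 8.08
eef_pos: [0.5653, 0.0986, 0.2113]
tcp_rot: [0.541, 0.841, 0.002, 0.0]
contact_force: [1.1, 6.3, 2.7]
opening: 0.179
finger_force: 52.6
```

```bash
python3 -c "
from h import *
show()"
```

```text
t 8.08 p [0.5653 0.0986 0.2113] yaw 114.45 q6 -0.433 F [1.1  6.31 2.72] T [ 0.891 -0.09  -0.014] open 0.179 ff 52.6
```

Call:
arm_command --series '[0,0,0,0,0,2,1,0,0,0,0,0,2,1,0,0,0,0,0,2,1]'

```text
time: 8.33
eef_pos: [0.5654, 0.0985, 0.2112]
tcp_rot: [0.556, 0.831, 0.002, 0.0]
contact_force: [2.1, 6.7, 2.6]
opening: 0.174
finger_force: 52.6
```

```bash
python3 -c "
from h import *
show()"
```

```text
t 8.33 p [0.5654 0.0985 0.2112] yaw 112.45 q6 -0.398 F [2.06 6.66 2.61] T [ 0.962 -0.118 -0.008] open 0.174 ff 52.6
```

Call:
arm_command --series '[0,0,0,0,0,2,1,0,0,0,0,0,2,1,0,0,0,0,0,2,1]'

```text
time: 8.58
eef_pos: [0.5654, 0.0986, 0.2113]
tcp_rot: [0.57, 0.821, 0.002, 0.0]
contact_force: [2.1, 7.3, 3.5]
opening: 0.177
finger_force: 52.6
```

```bash
python3 -c "
from h import *
show()"
```

```text
t 8.58 p [0.5654 0.0986 0.2113] yaw 110.43 q6 -0.363 F [2.08 7.29 3.48] T [ 0.915 -0.166 -0.083] open 0.177 ff 52.6
```

Call:
arm_command --series '[0,0,0,0,0,2,1,0,0,0,0,0,2,1,0,0,0,0,0,2,1]'

```text
time: 8.83
eef_pos: [0.5654, 0.0986, 0.2113]
tcp_rot: [0.585, 0.811, 0.002, 0.0]
contact_force: [2.8, 7.7, 3.4]
opening: 0.175
finger_force: 52.6
```

```bash
python3 -c "
from h import *
show()"
```

```text
t 8.83 p [0.5654 0.0986 0.2113] yaw 108.4 q6 -0.328 F [2.82 7.7  3.36] T [ 0.933 -0.223 -0.207] open 0.175 ff 52.6
```

Call:
arm_command --series '[0,0,0,0,0,2,1,0,0,0,0,0,2,1,0,0,0,0,0,2,1]'

```text
time: 9.08
eef_pos: [0.5654, 0.0986, 0.2112]
tcp_rot: [0.599, 0.801, 0.002, 0.0]
contact_force: [2.1, 5.8, 1.7]
opening: 0.176
finger_force: 52.6
```

```bash
python3 -c "
from h import *
show()"
```

```text
t 9.08 p [0.5654 0.0986 0.2112] yaw 106.4 q6 -0.293 F [2.08 5.83 1.75] T [ 0.923 -0.208 -0.17 ] open 0.176 ff 52.6
```

Call:
arm_command --series '[0,0,0,0,0,2,1,0,0,0,0,0,2,1,0,0,0,0,0,2,1]'

```text
time: 9.33
eef_pos: [0.5655, 0.0986, 0.2113]
tcp_rot: [0.612, 0.79, 0.002, 0.0]
contact_force: [2.2, 7.6, 3.9]
opening: 0.181
finger_force: 52.6
```

```bash
python3 -c "
from h import *
show()"
```

```text
t 9.33 p [0.5655 0.0986 0.2113] yaw 104.46 q6 -0.259 F [2.2  7.63 3.88] T [ 0.997 -0.212  0.056] open 0.181 ff 52.6
```

Call:
arm_command --series '[0,0,0,0,0,2,1,0,0,0,0,0,2,1,0,0,0,0,0,2,1]'

```text
time: 9.58
eef_pos: [0.5655, 0.0986, 0.2112]
tcp_rot: [0.626, 0.78, 0.002, 0.0]
contact_force: [2.8, 7.0, 2.7]
opening: 0.174
finger_force: 52.6
```

```bash
python3 -c "
from h import *
show()"
```

```text
t 9.58 p [0.5655 0.0986 0.2112] yaw 102.49 q6 -0.225 F [2.82 7.02 2.67] T [ 1.005 -0.262  0.149] open 0.174 ff 52.6
```

Call:
arm_command --series '[0,0,0,0,0,2,1,0,0,0,0,0,2,1,0,0,0,0,0,2,1]'

```text
time: 9.83
eef_pos: [0.5655, 0.0986, 0.2112]
tcp_rot: [0.639, 0.769, 0.002, 0.0]
contact_force: [1.8, 6.1, 3.0]
opening: 0.178
finger_force: 52.6
```

```bash
python3 -c "
from h import *
show()"
```

```text
t 9.83 p [0.5655 0.0986 0.2112] yaw 100.5 q6 -0.19 F [1.83 6.07 2.99] T [ 0.946 -0.248  0.144] open 0.178 ff 52.6
```

Call:
arm_command --series '[0,0,0,0,0,2,1,0,0,0,0,0,2,1,0,0,0,0,0,2,1]'

```text
time: 10.08
eef_pos: [0.5656, 0.0986, 0.2113]
tcp_rot: [0.653, 0.758, 0.002, 0.0]
contact_force: [2.1, 5.8, 2.4]
opening: 0.175
finger_force: 52.6
```

```bash
python3 -c "
from h import *
show()"
```

```text
t 10.08 p [0.5656 0.0986 0.2113] yaw 98.51 q6 -0.155 F [2.14 5.76 2.42] T [ 0.958 -0.25   0.223] open 0.175 ff 52.6
```

The touch signature is clear. Before this, the torque repeated a sawtooth every 15°. Past 104.4° it climbs instead (+0.15, +0.14, +0.22, with a bias of about -0.07), so click zero is at yaw ≈ 104.35, five clicks from the start. The target is 224.35.

Call:
arm_command --series '[0,0,0,0,0,-6,1,0,0,0,0,0,-12,1,0,0,0,0,0,-18,1,0,0,0,0,0,-24,1,0,0,0,0,0,-30,1,0,0,0,0,0,-36,1,0,0,0,0,0,-42,1,0,0,0,0,0,-48,1,0,0,0,0,0,-54,1,0,0,0,0,0,-60,1]'

```text
time: 10.92
eef_pos: [0.5648, 0.098, 0.2112]
tcp_rot: [0.185, 0.983, 0.001, 0.0]
contact_force: [-0.4, 4.9, 4.2]
opening: 0.174
finger_force: 52.7
```

Call:
arm_command --series '[0,0,0,0,0,-6,1,0,0,0,0,0,-12,1,0,0,0,0,0,-18,1,0,0,0,0,0,-24,1,0,0,0,0,0,-30,1,0,0,0,0,0,-36,1,0,0,0,0,0,-42,1,0,0,0,0,0,-48,1,0,0,0,0,0,-54,1,0,0,0,0,0,-60,1]'

```text
time: 11.75
eef_pos: [0.565, 0.097, 0.2112]
tcp_rot: [-0.332, 0.943, -0.0, 0.001]
contact_force: [-0.1, 1.3, 2.1]
opening: 0.176
finger_force: 52.7
```

Call:
arm_command --series '[0,0,0,0,0,-3,1,0,0,0,0,0,-5.8,1,0,0,0,0,0,-5.8,1,0,0,0,0,0,-5.8,1]'

```text
time: 12.08
eef_pos: [0.5651, 0.097, 0.2112]
tcp_rot: [-0.376, 0.927, -0.001, 0.001]
contact_force: [0.7, 2.2, 4.6]
opening: 0.178
finger_force: 52.9
```

```bash
python3 -c "
from h import *
show()"
```

```text
t 12.08 p [0.5651 0.097  0.2112] yaw 224.18 q6 -2.348 F [0.73 2.2  4.65] T [ 0.244 -0.088  0.124] open 0.178 ff 52.9
```

Call:
arm_command --series '[0,0,0,0,0,0,0.7,0,0,0,0,0,0,0.6,0,0,0,0,0,0,0.4,0,0,0,0,0,0,0.3,0,0,0,0,0,0,0.3,0,0,0,0,0,0,0.3,0,0,-2,0,0,0,0.3,0,0,-5,0,0,0,0.3,0,0,-8,0,0,0,0.3,0,0,-12,0,0,0,0.3]'

```text
time: 12.92
eef_pos: [0.5632, 0.0972, 0.3288]
tcp_rot: [-0.376, 0.927, 0.001, -0.003]
contact_force: [0.3, 0.2, -0.4]
opening: 0.7
finger_force: 0.0
```

Call:
arm_command --series '[0,0,-1,0,0,0,0.3,0,0,-1,0,0,0,0.3,0,0,-1,0,0,0,0.3]'

```text
time: 13.17
eef_pos: [0.5646, 0.0972, 0.3404]
tcp_rot: [-0.376, 0.927, -0.0, 0.0]
contact_force: [0.3, -0.2, -0.1]
opening: 0.696
finger_force: 0.0
```

Run:
```python
from h import *
import pickle
show()
c=cam("wrist"); pickle.dump(c,open("w3.pkl","wb")); cv2.imwrite("pics/w3.png",c["color"])
```

```text
t 13.17 p [0.5646 0.0972 0.3404] yaw 224.13 q6 -2.347 F [ 0.3  -0.21 -0.12] T [-0.02   0.035  0.01 ] open 0.696 ff 0.0
```

View pics/w3.png

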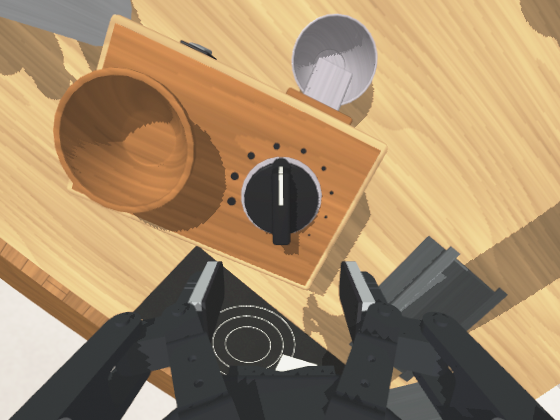

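The wrist view shows the bar vertical from (281,165) to (282,240), so it has settled at yaw ≈ 224. That is three clicks coarse of its start, or eight from touch. The bowl and the other objects are undisturbed.

```bash
python3 -c "
from plant import ctrl
print(ctrl.sign_off())"
```

```text
the job is handed in; nothing more can be done
None
```

I felt the stones touch five clicks fine of the dial's start, turned the dial back eight clicks, let go and handed the job in; the last wrist picture shows it in that click, and the arm went nowhere near the bowl, tin, scale or flask, but the hand-in returned no verdict.

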